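# Stop the slip mixer and open its bayonet lid

## Robot

A 6-joint arm with a two-finger parallel gripper is mounted at the origin on the work surface. World frame = base frame: x ahead of the robot, y to its left, z up, the work surface at z = 0. Lengths are in m, angles in degrees, forces in N, time in s.
With the tool pointing down it reaches from about 0.375 to 0.9 m from the base axis. Payload 3.1 kg.
Tool frame: the origin (TCP) lies at the very end of the fingers, on their centre line; the grasp point (between the pads) lies 19 mm behind it (bot.tcp_to_grasp is the distance from the TCP to the grasp point, in m); z points along the fingers, y is the line along which they close (so a half turn about z gives the same grasp; the last joint's range is limited). The gripper opens to 87 mm and grips with 3 to 60 N. Pads are 19 mm wide; open, the fingers measure 117 mm over their backs; the gripper's body (75 mm by 190 mm) begins 51 mm behind the grasp point.
Start: joints at [-10.227, 30.224, 82.088, -0, 67.689, -10.227], TCP at [0.625, 0, 0.223] pointing down, gripper open.
Joint ranges: [-176.69, 176.69], [-43.24, 126.21], [12.49, 139.97], [-82, 262], [0, 151.66], [-163.58, 163.58]. Speed limits (degrees/s): [159.86, 159.86, 180, 180, 180, 180].

## Interface

Orientations are given as a 3x3 rotation matrix whose columns are the frame's x, y, z axes.
In Python, from rig import telemetry, capture, camera_info, job, bot gives the robot as it stands. The module is installed in compiled form; this text tells all that it offers.
- The arm moves only by the tool carry_out, never from a script. Its argument "deltas" is a list that holds one entry, the list of rows, each a list of 7 numbers: the shift along the tool's x, y, z scaled (see below), then the turn, a rotation vector about the tool's x, y, z scaled (see below), then the closure, from -1 (fully open) to 1 (shut). In form: [[[dx, dy, dz, ax, ay, az, claw], ...]]. A call has exactly 10 rows; each row is the pose to reach, as a shift and turn from the pose commanded when the call began, along the tool's axes at that moment, turning the shorter way round; what a row does not reach only later rows make up. The controller multiplies each number of a shift by 15 cm and each number of a turn by 360 degrees. A row lasts 1/12 s, in which the tool goes at most 41.7 mm and 7.16 degrees, less where a joint would pass 70% of its speed; a pose out of reach is approached as far as the arm can. A call with a number of a shift or a turn outside -1 to 1 is refused whole. A call with a gripper value outside its range is refused whole. The fingers move at their own pace and stop on an object; the grip force is fixed at half the most. Time passes only in rows, so rows that repeat a pose let the fingers close, or fill a call up. It gives the time, the measured TCP pose, the force, the opening and the grip force at its end, in the units of the state.
- telemetry.read_state(): the state, without advancing time (a new reading comes with each control period).
- capture(name): name is "scene" or "side" or "wrist"; returns the picture (400x640x3 uint8, red, green, blue); there is no depth.
- camera_info(name): a dict with "mtx" (3x3 intrinsics, pixels), "cam_to_world" (4x4, takes a point from camera to world coordinates); the wrist camera has in their place "T_tool_cam" (4x4, takes a point from camera to tool coordinates, whose origin is the TCP and whose axes are the flange's). Camera axes: x right, y down, z forward; pixel columns grow to the right and rows downward; lengths in m; the calibration is good to about 2 mm. A picture is of the moment at which its call begins: read the wrist's pose just before it. camera_info takes no time and is no camera call.
- job.hand_in(): hands the job in; it is judged then, once.
The state is a dict: "time_s": time; "joint_positions": joint angles; "qvel": joint speeds; "tau": joint torques, N m; "position": TCP position; "tcp_rot": TCP orientation; "force": force on the tool from outside, world axes, zero at the start; "moment": the same for the moment, N m; "opening": opening from 0.0 (shut) to 1.0 (fully open); "grasp_force": force on a finger pad.
Only numpy, scipy, OpenCV 4.12 (cv2) and the standard library are available. Lean on these libraries where they do the work, as an engineer would, in place of code of your own. Each camera call takes 0.05 s, during which the arm holds its last target. There are 200 camera calls.

## Task

Stop the small slip mixer by turning its dial anticlockwise until the pointer is on the long mark and leave it there; then turn the pot's bayonet lid anticlockwise until its handle lines up with the two notches in the collar, while it is still down in its seat, and lift it straight out. Set the lid down gently, handle up, in the middle of the empty ware board, and leave the clay tile, the mug and the wooden slat where they are.

Things in the scene. Friction and masses are not known exactly. Their poses are not given: they have to be found in the camera images.
- mixer: Slip mixer, fixed to the table: grey box 200 (x) x 340 (y) x 110 mm high, origin under its centre. Its flat deck is 110 mm above the origin. The pot with its aluminium collar is at local y = +60 mm, the dial at local y = -105 mm.
- pot (a point): Centre of the pot's mouth at deck level, where the lid's underside sits; axes as the mixer's. The collar round it is 170 mm across, 16.5 mm high. Its lip (10.5 to 16.5 mm up, 119 mm bore) overhangs the lid's lugs except at two 36 mm wide notches on its local +x and -x sides, where the lugs come up. A stop ends the anticlockwise turn 3 mm past the notch middle, still free to lift.
- dial (a joint): Speed dial, rad: 0 with the white pointer line on the long white mark (the dial's +x side in the mixer's frame), positive clockwise of it seen from above. It starts clockwise of the mark, turns on past it (range -2.1 to 2.1) and stays where it is left. Shorter white ticks lie to both sides.
- dial_grip (a point): On the dial's upright axis, 34 mm above the deck, at the height to grip; turns with the dial, x along its bar towards the pointer end. Black bar 60 mm long, 16 mm wide, top 40 mm above the deck, on a skirt 68 mm across whose top is 11 mm above the deck.
- lid: Loose lid, 0.35 kg: steel disc 112 mm across, 8 mm thick, two lugs 24 mm wide along its x axis (140 mm tip to tip), and along x on top a black bar handle 90 x 18 mm, its top 53 mm above the origin (centre of the underside). Starts locked, x axis 40 to 70 deg clockwise of the notches; turns anticlockwise to open; both ends alike; 2.5 mm vertical play. Keep fingertips 17 mm above the deck.
- free_board: Empty ware board, fixed plywood 220 (x) x 200 (y) x 12 mm thick, origin at the centre of its underside, to the left or right of the mixer.
- drying_board: A like board on the other side, with the clay tile on it.
- tile: Dark clay lattice tile 130 x 110 x 21 mm drying on the other board, loose; origin under its centre. To be left alone.
- mug: Grey clay mug, 90 mm across and 75 mm high, loose, handle on its +y side; origin under its centre. To be left alone.
- slat: Wooden slat 200 (x) x 35 x 12 mm, lying loose; origin under its centre. To be left alone.
Not all that is in view belongs to the job. Several things have the shape of the lid; the one meant has the colours described above.

How it is judged (in metres and radians):
On the way, in this order (a step that is already met when the one before it is completed fails the run):
1. the dial's pointer is on the long mark (within 0.09 rad), with the lid still locked (value of joint dial between -0.09 and 0.09 rad and angle between the x axis of lid and the x axis of mixer, either way round above 0.4 rad and z of lid in the frame of pot below 0.008 m), for 0.2 s.
2. the lid is turned until its lugs face the notches (within 0.2 rad), still down in its seat (angle between the x axis of lid and the x axis of mixer, either way round below 0.2 rad and z of lid in the frame of pot below 0.008 m and horizontal distance between lid and pot below 0.012 m and value of joint dial between -0.09 and 0.09 rad), for 0.05 s.
3. the lid is lifted straight up out of the collar (z of lid in the frame of pot above 0.022 m and horizontal distance between lid and pot below 0.03 m).
At the end, for the whole second after the job is handed in: The dial's pointer is within 0.09 rad of the long mark; the lid lies flat (within 0.1 rad), handle up, at rest and released on the empty ware board, its centre within 50 mm of the board's centre; tile, mug and slat are within 20 mm of where they were (value of joint dial between -0.09 and 0.09 rad and horizontal distance between lid and free_board below 0.05 m and z of lid in the frame of free_board between 0.007 and 0.017 m and angle between lid's own z axis and vertical below 0.1 rad and linear speed of lid below 0.02 m/s and contact force between lid and the fingers below 0.1 N); the robot touches nothing.
It fails at once if tile is moved more than 20 mm (distance of tile from where it was at the start of the episode above 0.02 m).
It fails at once if mug is moved more than 20 mm (distance of mug from where it was at the start of the episode above 0.02 m).
It fails at once if slat is moved more than 20 mm (distance of slat from where it was at the start of the episode above 0.02 m).
It fails at once if the lid is dropped (over 0.6 m/s out of the fingers) (contact force between lid and the fingers below 0.2 N and linear speed of lid above 0.6 m/s).
It also fails if it takes over 54 s, if anything falls off the work surface, if the arm or the gripper's body presses on something with over 40 N, if the wrist force passes 120 N, or if a joint passes its speed limit or range.

## Working session

There is one attempt and no reset: what is moved stays moved. The work goes in short steps, Python scripts to look and compute and a tool call to move; the robot and the scene stay as the last step left them, time stands still between calls to the robot, and variables do not carry over. Pictures are saved under pics/ and viewed, at most 10 in all, crops included, and the job is handed in when it is done.

Besides the shell and the picture viewer there is one more tool, called after "Call:" as name(argument=value, ...) on one line, values as JSON. carry_out: Moves the arm, as the interface text tells. Its arguments: {"type":"object","properties":{"deltas":{"type":"array","items":{"type":"array","items":{"type":"array","items":{"type":"number"}}}}},"required":["deltas"]}

```bash
mkdir -p pics; python3 - <<'E'
from rig import telemetry,capture,camera_info
import cv2,numpy as np
np.set_printoptions(precision=4,suppress=True)
for n in("scene","side"):
    im=capture(n);cv2.imwrite(f"pics/{n}0.png",im[:,:,::-1]);c=camera_info(n);print(n,c["mtx"],c["cam_to_world"])
print(camera_info("wrist"))
print(telemetry.read_state())
E
```

```text
scene [[437.315    0.     324.1801]
 [  0.     437.315  201.8745]
 [  0.       0.       1.    ]] [[ 0.7395  0.4928 -0.4585  1.1701]
 [ 0.6729 -0.5249  0.5212 -0.672 ]
 [ 0.0162 -0.694  -0.7198  1.0167]
 [ 0.      0.      0.      1.    ]]
side [[379.5551   0.     320.0036]
 [  0.     379.5551 193.6388]
 [  0.       0.       1.    ]] [[ 0.8095 -0.3836  0.4445  0.1701]
 [-0.587  -0.5149  0.6248 -0.5437]
 [-0.0108 -0.7667 -0.6419  0.6832]
 [ 0.      0.      0.      1.    ]]
{'mtx': array([[279.9258,   0.    , 321.4177],
       [  0.    , 279.9258, 195.3984],
       [  0.    ,   0.    ,   1.    ]]), 'T_tool_cam': array([[ 0.0014, -0.9671, -0.2546,  0.0705],
       [ 1.    ,  0.0014,  0.0003,  0.0009],
       [ 0.0001, -0.2546,  0.9671, -0.1621],
       [ 0.    ,  0.    ,  0.    ,  1.    ]])}
{'time_s': 0.1, 'joint_positions': array([-10.2272,  30.2746,  82.1477,  -0.    ,  67.6906, -10.2273]), 'qvel': array([ 0.0336, -0.0375, -0.1798, -0.0036,  0.0269, -0.0731]), 'tau': array([ -0.0003, -44.0987, -17.7151,   0.0635,   0.0534,  -0.    ]), 'position': array([0.6243, 0.0001, 0.2217]), 'tcp_rot': array([[-0.    ,  1.    , -0.0019],
       [ 1.    ,  0.    ,  0.0003],
       [ 0.0003, -0.0019, -1.    ]]), 'force': array([ 0.3365, -0.6674, -0.6358]), 'moment': array([-0.0072,  0.0508,  0.0403]), 'grasp_force': 0.0, 'opening': 0.9983560805896535}
```

View pics/scene0.png

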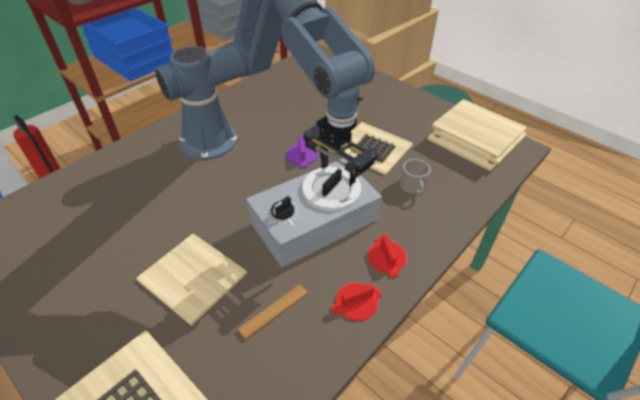

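View pics/side0.png

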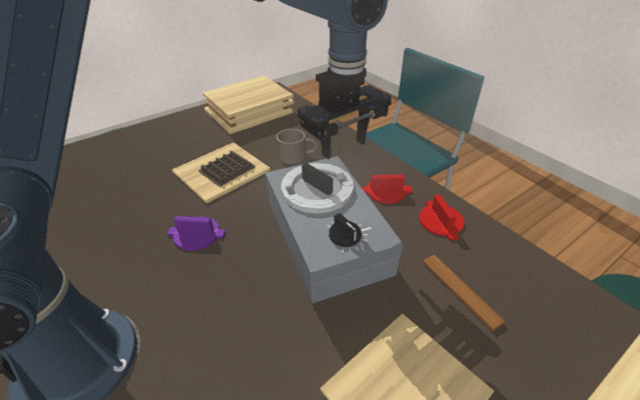

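Could be taken for the lid: the red discs at scene (387,256) and (357,300), and the purple one at (300,152). The steel lid with the black bar, in the collar at (332,186), fits the description. The empty board is at scene (192,277). Next is a close crop to check this.

```bash
python3 - <<'E'
from rig import capture
import cv2,numpy as np
s=cv2.imread("pics/scene0.png");d=cv2.imread("pics/side0.png")
w=capture("wrist")[:,:,::-1];cv2.imwrite("pics/wrist0.png",w)
a=cv2.resize(s[150:270,235:395],None,fx=2.5,fy=2.5,interpolation=cv2.INTER_CUBIC)
b=cv2.resize(d[150:300,255:415],(400,375),interpolation=cv2.INTER_CUBIC)[:300]
c=cv2.resize(w,(480,300))
o=np.zeros((600,800,3),np.uint8);o[:300,:400]=a;o[:300,400:]=b;o[300:,:480]=c
e=cv2.resize(s[225:330,130:260],None,fx=2.45,fy=2.45)[:300,:320];o[300:300+e.shape[0],480:480+e.shape[1]]=e
cv2.imwrite("pics/comp.png",o)
E
```

```text
(no output)
```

View pics/comp.png

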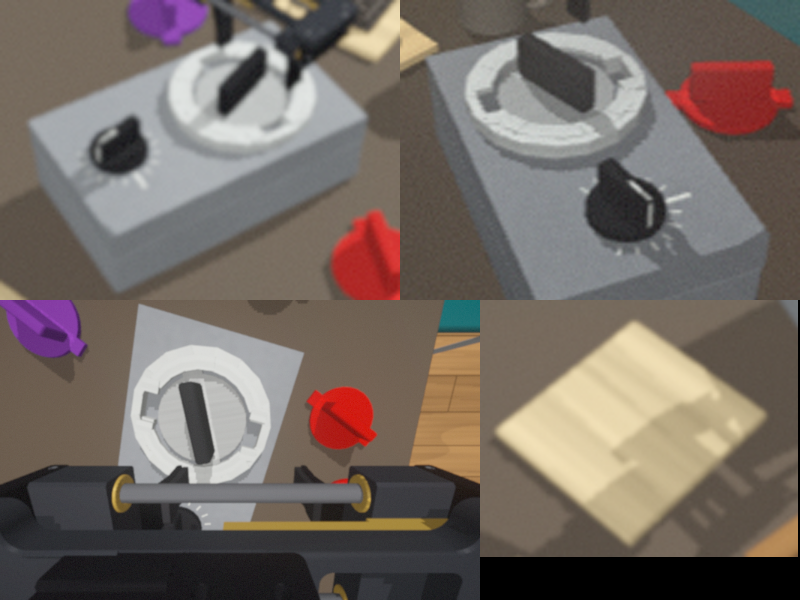

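The crop confirms it: steel lid, black handle and notches visible, and the pointer is clockwise of the long mark. Next I fit the poses.

```bash
cat > h.py <<'E'
import numpy as np,cv2
from rig import telemetry,capture,camera_info
from scipy.optimize import least_squares
np.set_printoptions(precision=4,suppress=True)
def cam(n,st=None):
    c=camera_info(n)
    if n=="wrist":
        T=np.eye(4);T[:3,:3]=st["tcp_rot"];T[:3,3]=st["position"];return c["mtx"],T@c["T_tool_cam"]
    return c["mtx"],np.array(c["cam_to_world"])
def proj(C,P):
    K,T=C;p=(np.atleast_2d(P)-T[:3,3])@T[:3,:3];q=p@K.T;return q[:,:2]/q[:,2:]
def ray(C,uv,z):
    K,T=C;d=T[:3,:3]@np.linalg.solve(K,[*uv,1]);o=T[:3,3];return o+d*(z-o[2])/d[2]
def place(p,L):
    c,s=np.cos(p[2]),np.sin(p[2]);L=np.atleast_2d(L).astype(float)
    return np.c_[p[0]+c*L[:,0]-s*L[:,1],p[1]+s*L[:,0]+c*L[:,1],L[:,2]]
def fit(obs,x0):  # obs: (cam, local pt, uv)
    f=lambda p:np.concatenate([(proj(C,place(p,L))[0]-uv) for C,L,uv in obs])
    r=least_squares(f,x0,loss='soft_l1');return r.x,r.fun.reshape(-1,2)
E
python3 - <<'E'
from h import *
st=telemetry.read_state();S,D,W=cam("scene"),cam("side"),cam("wrist",st)
A=[-.1,-.17,.11];B=[.1,-.17,.11];Cc=[.1,.17,.11];E=[-.1,.17,.11]
obs=[(S,A,(246.2,198.8)),(S,B,(282.2,244)),(S,Cc,(381,197.2)),(D,E,(265.8,174)),(D,Cc,(337,156.8)),(D,B,(402.2,242)),(W,E,(185.3,6.7)),(W,Cc,(404,69.3))]
p,r=fit(obs,[.6,-.05,0]);print(p,np.degrees(p[2]));print(r)
print("pot",place(p,[0,.06,.11]),"dial",place(p,[0,-.105,.144]))
# handle line ends from wrist crop (top face)
for uv in[(184,381),(203,463)]: print(ray(W,(uv[0]*4/3,(uv[1]-300)*4/3),.163))
# board corners scene crop
q=[(630,320),(497,432),(632,545),(766,414)]
P=np.array([ray(S,(130+(u-480)/2.45,225+(v-300)/2.45),.012) for u,v in q]);print(P,P.mean(0))
print("mark",proj(D,place(p,[[0.03,-.105,.11],[.05,-.105,.11]])))
E
```

```text
[ 0.5604 -0.023  -0.2554] -14.630678373368005
[[-0.2806  0.4211]
 [-2.5228  1.4323]
 [ 0.6884 -0.8412]
 [-0.4158 -2.234 ]
 [ 0.9223 -1.877 ]
 [ 2.1257  0.1541]
 [-1.5758 -0.7668]
 [ 0.4055  0.4435]]
pot [[0.5756 0.035  0.11  ]] dial [[ 0.5339 -0.1246  0.144 ]]
[0.5678 0.0805 0.163 ]
[ 0.583  -0.0065  0.163 ]
[[ 0.3293 -0.31    0.012 ]
 [ 0.3555 -0.5055  0.012 ]
 [ 0.577  -0.4863  0.012 ]
 [ 0.554  -0.2881  0.012 ]] [ 0.4539 -0.3975  0.012 ]
mark [[359.2585 230.1354]
 [367.7761 227.6155]]
```

Call:
carry_out(deltas=[[[-0.25, -0.15, 0, 0, 0, 0, -1], [-0.5, -0.3, -0.1, 0, 0, 0, -1], [-0.75, -0.45, -0.2, 0, 0, 0, -1], [-1, -0.6, -0.27, 0, 0, 0, -1], [-1, -0.6, -0.27, 0, 0, 0, -1], [-1, -0.6, -0.27, 0, 0, 0, -1], [-1, -0.6, -0.27, 0, 0, 0, -1], [-1, -0.6, -0.27, 0, 0, 0, -1], [-1, -0.6, -0.27, 0, 0, 0, -1], [-1, -0.6, -0.27, 0, 0, 0, -1]]])

```text
time_s: 0.98
position: [0.5353, -0.1487, 0.2624]
tcp_rot: [[-0.002, 1.0, -0.001], [1.0, 0.002, 0.001], [0.001, -0.001, -1.0]]
force: [0.7, -0.4, 0.7]
opening: 1.004
grasp_force: 0.0
```

```bash
python3 - <<'E'
from h import *
import json
st=telemetry.read_state();print(st["position"],st["tcp_rot"],st["time_s"])
w=capture("wrist")[:,:,::-1];cv2.imwrite("pics/w1.png",w)
json.dump({k:np.array(st[k]).tolist() for k in("position","tcp_rot")},open("w1.json","w"))
cv2.imwrite("pics/w1v.png",cv2.resize(w[20:240,170:463],(799,600),interpolation=cv2.INTER_CUBIC))
E
```

```text
[ 0.5353 -0.1487  0.2624] [[-0.0019  1.     -0.0009]
 [ 1.      0.0019  0.0007]
 [ 0.0007 -0.0009 -1.    ]] 0.9833
```

View pics/w1v.png

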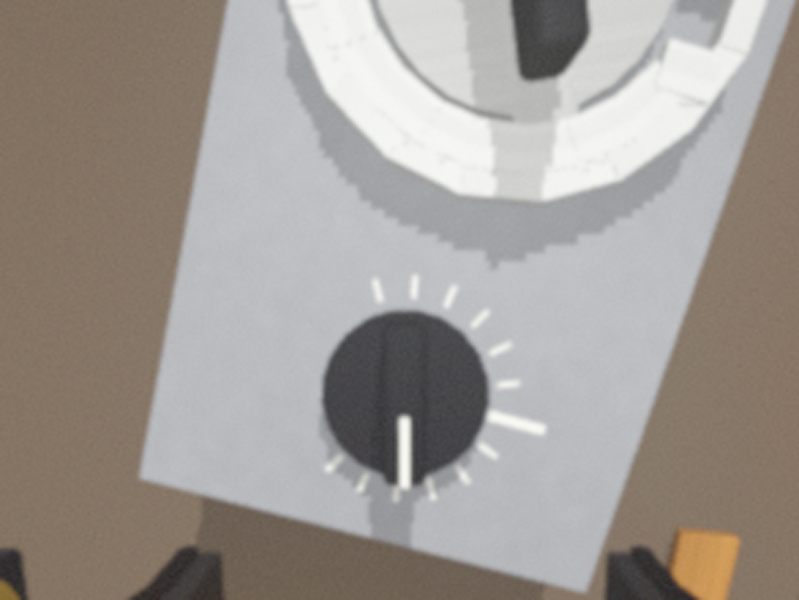

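The wrist crop shows the pointer line at (404,418)–(405,487), pointing towards -y. The long mark is at (490,415)–(545,431), and the deck's dial-end corners are at (140,478) and (587,592).

```bash
python3 - <<'E'
from h import *
import json
st=json.load(open("w1.json"));W=cam("wrist",{k:np.array(v) for k,v in st.items()})
g=lambda u,v,z:ray(W,(170+u*293/799,20+v*220/600),z)
a,b=g(404,418,.15),g(405,487,.15);print("ptr",a,b,np.degrees(np.arctan2(*(b-a)[1::-1])))
m,n=g(490,415,.1105),g(545,431,.1105);print("mark",m,n,np.degrees(np.arctan2(*(n-m)[1::-1])))
A,B=g(140,478,.11),g(587,592,.11);d=B-A;t=np.arctan2(d[1],d[0]);print("front",A,B,np.hypot(*d[:2]),np.degrees(t))
print("bar top centre:", (g(386,318,.15)+g(424,318,.15))/2, "skirt L/R",g(322,392,.121),g(489,392,.121), "skirt top/bot",g(405,311,.121))
e=(A+B)/2;p=[e[0]-np.sin(t)*.17,e[1]+np.cos(t)*.17,t];print(p,place(p,[[0,.06,.11],[0,-.105,.144]]))
E
```

```text
ptr [ 0.5328 -0.1277  0.15  ] [ 0.5332 -0.1537  0.15  ] -89.1581801069868
mark [ 0.5682 -0.1334  0.1105] [ 0.5914 -0.1401  0.1105] -16.08431614316273
front [ 0.4198 -0.1611  0.11  ] [ 0.6135 -0.2127  0.11  ] 0.20042191096678674 -14.902193540329595
bar top centre: [ 0.5332 -0.092   0.15  ] skirt L/R [ 0.4997 -0.1225  0.121 ] [ 0.5664 -0.1222  0.121 ] skirt top/bot [ 0.5329 -0.0907  0.121 ]
[np.float64(0.5603875499737567), np.float64(-0.022631023203026818), np.float64(-0.2600923430481818)] [[ 0.5758  0.0354  0.11  ]
 [ 0.5334 -0.1241  0.144 ]]
```

Call:
carry_out(deltas=[[[0.164, -0.015, 0.2, 0, 0, 0, -1], [0.164, -0.015, 0.4, 0, 0, 0, -1], [0.164, -0.015, 0.6, 0, 0, 0, -1], [0.164, -0.015, 0.75, 0, 0, 0, -1], [0.164, -0.015, 0.85, 0, 0, 0, -1], [0.164, -0.015, 0.91, 0, 0, 0, -1], [0.164, -0.015, 0.91, 0, 0, 0, -1], [0.164, -0.015, 0.91, 0, 0, 0, 1], [0.164, -0.015, 0.91, 0, 0, 0, 1], [0.164, -0.015, 0.91, 0, 0, 0, 1]]])

```text
time_s: 1.87
position: [0.5337, -0.1257, 0.1278]
tcp_rot: [[-0.0, 1.0, 0.003], [1.0, 0.0, -0.001], [-0.001, 0.003, -1.0]]
force: [0.1, 0.2, -1.0]
opening: 0.854
grasp_force: 0.0
```

Call:
carry_out(deltas=[[[0, 0, 0, 0, 0, 0, 1], [0, 0, 0, 0, 0, 0, 1], [0, 0, 0, 0, 0, 0, 1], [0, 0, 0, 0, 0, 0, 1], [0, 0, 0, 0, 0, 0, 1], [0, 0, 0, 0, 0, 0, 1], [0, 0, 0, 0, 0, 0, 1], [0, 0, 0, 0, 0, 0, 1], [0, 0, 0, 0, 0, 0, 1], [0, 0, 0, 0, 0, 0, 1]]])

```text
time_s: 2.7
position: [0.5316, -0.1253, 0.1264]
tcp_rot: [[-0.0, 1.0, -0.002], [1.0, 0.0, 0.0], [0.0, -0.002, -1.0]]
force: [-2.8, -0.6, 1.6]
opening: 0.182
grasp_force: 30.0
```

Call:
carry_out(deltas=[[[0, 0, 0, 0, 0, -0.015, 1], [0, 0, 0, 0, 0, -0.031, 1], [0, 0, 0, 0, 0, -0.047, 1], [0, 0, 0, 0, 0, -0.063, 1], [0, 0, 0, 0, 0, -0.079, 1], [0, 0, 0, 0, 0, -0.095, 1], [0, 0, 0, 0, 0, -0.111, 1], [0, 0, 0, 0, 0, -0.127, 1], [0, 0, 0, 0, 0, -0.143, 1], [0, 0, 0, 0, 0, -0.159, 1]]])

```text
time_s: 3.53
position: [0.5321, -0.125, 0.1264]
tcp_rot: [[-0.843, 0.537, -0.001], [0.537, 0.843, 0.001], [0.002, -0.0, -1.0]]
force: [-1.1, 1.3, 1.0]
opening: 0.182
grasp_force: 30.0
```

```bash
python3 -c "
from h import *
s=telemetry.read_state();R=s['tcp_rot'];print(s['position'],np.degrees(np.arctan2(R[1][0],R[0][0])),s['joint_positions'],s['force'],s['moment'])"
```

```text
[ 0.5321 -0.125   0.1264] 147.50980292992529 [-24.9463  32.0012  98.4514   0.007   49.638  -82.4607] [-1.1063  1.2869  0.9768] [ 0.0996  0.2647 -0.0432]
```

Call:
carry_out(deltas=[[[0, 0, 0, 0, 0, -0.015, 1], [0, 0, 0, 0, 0, -0.03, 1], [0, 0, 0, 0, 0, -0.04, 1], [0, 0, 0, 0, 0, -0.049, 1], [0, 0, 0, 0, 0, -0.049, 1], [0, 0, 0, 0, 0, -0.049, 1], [0, 0, 0, 0, 0, -0.049, -1], [0, 0, 0, 0, 0, -0.049, -1], [0, 0, 0, 0, 0, -0.049, -1], [0, 0, 0, 0, 0, -0.049, -1]]])

```text
time_s: 4.37
position: [0.5332, -0.1256, 0.1266]
tcp_rot: [[-0.965, 0.261, 0.001], [0.261, 0.965, -0.0], [-0.001, -0.0, -1.0]]
force: [0.0, -0.3, -0.1]
opening: 0.401
grasp_force: 0.0
```

Call:
carry_out(deltas=[[[0, 0, 0, 0, 0, 0, -1], [0, 0, 0, 0, 0, 0, -1], [0, 0, 0, 0, 0, 0, -1], [0, 0, -0.15, 0, 0, 0, -1], [0, 0, -0.35, 0, 0, 0, -1], [0, 0, -0.6, 0, 0, 0, -1], [0, 0, -0.8, 0, 0, 0, -1], [0, 0, -0.9, 0, 0, 0, -1], [0, 0, -0.9, 0, 0, 0, -1], [0, 0, -0.9, 0, 0, 0, -1]]])

```text
time_s: 5.2
position: [0.5329, -0.1254, 0.2622]
tcp_rot: [[-0.965, 0.261, 0.002], [0.261, 0.965, -0.001], [-0.002, -0.0, -1.0]]
force: [0.3, -0.3, -0.6]
opening: 0.995
grasp_force: 0.0
```

```bash
python3 -c "
from h import *
s=telemetry.read_state();R=s['tcp_rot'];print(s['position'],np.degrees(np.arctan2(R[1][0],R[0][0])),s['joint_positions'],s['opening'])
d=capture('side')[:,:,::-1];e=capture('scene')[:,:,::-1]
a=cv2.resize(d[190:270,300:406],(400,300),interpolation=cv2.INTER_CUBIC);b=cv2.resize(e[180:260,230:336],(400,300),interpolation=cv2.INTER_CUBIC)
cv2.imwrite('pics/dial1.png',np.hstack([a,b]))
W=proj(cam('side'),place([.5604,-.0226,-.26],[[0.0,-.105,.15],[.03,-.105,.15],[.05,-.105,.11]]));print((W-[300,190])*3.77)
"
```

```text
[ 0.5329 -0.1254  0.2622] 164.87933705419783 [-24.9421  21.5394  90.6376   0.0001  67.7118 -99.8215] 0.9950659621083237
[[175.5256 113.4316]
 [226.2397  99.1751]
 [254.3649 141.9145]]
```

View pics/dial1.png

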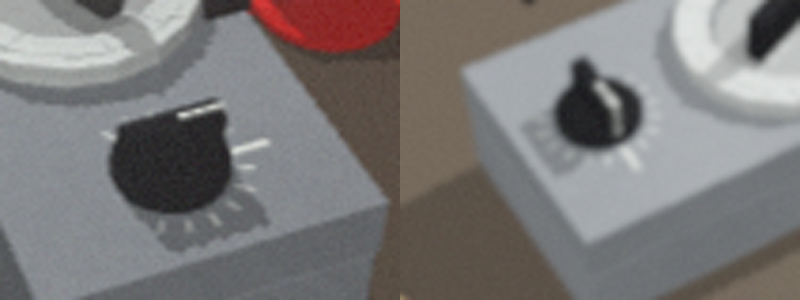

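Call:
carry_out(deltas=[[[0, 0.2, 0, 0, 0, 0.018, -1], [0, 0.4, 0, 0, 0, 0.037, -1], [0, 0.6, 0, 0, 0, 0.056, -1], [0, 0.8, 0, 0, 0, 0.075, -1], [0, 0.9, 0, 0, 0, 0.094, -1], [0, 1, 0, 0, 0, 0.113, -1], [0, 1, 0, 0, 0, 0.132, -1], [0, 1, 0, 0, 0, 0.15, -1], [0, 1, 0, 0, 0, 0.167, -1], [0, 1, 0, 0, 0, 0.181, -1]]])

```text
time_s: 6.13
position: [0.5706, 0.0199, 0.2591]
tcp_rot: [[-0.164, 0.986, -0.005], [0.986, 0.164, 0.001], [0.001, -0.005, -1.0]]
force: [0.2, -0.5, 0.2]
opening: 1.001
grasp_force: 0.0
```

```bash
python3 -c "
from h import *
s=telemetry.read_state();R=s['tcp_rot'];print(s['position'],np.degrees(np.arctan2(R[1][0],R[0][0])))
print(R.T@(np.array([.5757,.036,.1285])-s['position'])/.15)
# refine handle yaw: dark pixels inside the lid in first wrist picture
w=cv2.imread('pics/wrist0.png');m=np.zeros(w.shape[:2],np.uint8);cv2.circle(m,(265,155),65,255,-1)
k=((w.max(2)<85)&(m>0)).astype(np.uint8);n,l,S,c=cv2.connectedComponentsWithStats(k);i=1+S[1:,4].argmax();r=cv2.minAreaRect(np.argwhere(l==i)[:,::-1].astype(np.float32));b=cv2.boxPoints(r);print(S[i],r,b)
class Z:pass
W=cam('wrist',{'tcp_rot':np.array([[0,1,-.0019],[1,0,.0003],[.0003,-.0019,-1]]),'position':np.array([.6243,.0001,.2217])})
for q in b:print(ray(W,q,.163),ray(W,q,.145))
"
```

```text
[0.5706 0.0199 0.2591] 99.45709483894585
[0.0993 0.055  0.8703]
[ 239  110   46  109 2935] ((263.3984069824219, 162.81497192382812), (110.39591979980469, 28.444698333740234), 77.6192398071289) [[237.672  111.9501]
 [265.4552 105.8513]
 [289.1249 213.6799]
 [261.3416 219.7786]]
[0.5619 0.0775 0.163 ] [0.5567 0.0781 0.145 ]
[0.5831 0.0819 0.163 ] [0.5797 0.0829 0.145 ]
[ 0.5986 -0.0035  0.163 ] [ 0.5963 -0.0095  0.145 ]
[ 0.5752 -0.0089  0.163 ] [ 0.5711 -0.0153  0.145 ]
```

Call:
carry_out(deltas=[[[0.105, 0.043, 0, 0, 0, 0, -1], [0.105, 0.043, 0.2, 0, 0, 0, -1], [0.105, 0.043, 0.4, 0, 0, 0, -1], [0.105, 0.043, 0.6, 0, 0, 0, -1], [0.105, 0.043, 0.75, 0, 0, 0, -1], [0.105, 0.043, 0.82, 0, 0, 0, -1], [0.105, 0.043, 0.88, 0, 0, 0, -1], [0.105, 0.043, 0.88, 0, 0, 0, -1], [0.105, 0.043, 0.88, 0, 0, 0, -1], [0.105, 0.043, 0.88, 0, 0, 0, -1]]])

```text
time_s: 6.97
position: [0.5766, 0.0359, 0.1306]
tcp_rot: [[-0.169, 0.986, 0.002], [0.986, 0.169, -0.0], [-0.001, 0.002, -1.0]]
force: [0.1, 0.3, 0.2]
opening: 1.0
grasp_force: 0.0
```

Call:
carry_out(deltas=[[[0, 0, 0.01, 0, 0, 0, 1], [0, 0, 0.01, 0, 0, 0, 1], [0, 0, 0.01, 0, 0, 0, 1], [0, 0, 0.01, 0, 0, 0, 1], [0, 0, 0.01, 0, 0, 0, 1], [0, 0, 0.01, 0, 0, 0, 1], [0, 0, 0.01, 0, 0, 0, 1], [0, 0, 0.01, 0, 0, 0, 1], [0, 0, 0.01, 0, 0, 0, 1], [0, 0, 0.01, 0, 0, 0, 1]]])

```text
time_s: 7.8
position: [0.5755, 0.0361, 0.128]
tcp_rot: [[-0.169, 0.986, -0.0], [0.986, 0.169, 0.0], [0.0, -0.0, -1.0]]
force: [0.5, -0.1, 0.0]
opening: 0.328
grasp_force: 0.0
```

Call:
carry_out(deltas=[[[0, 0, 0, 0, 0, 0, 1], [0, 0, 0, 0, 0, 0, 1], [0, 0, 0, 0, 0, -0.015, 1], [0, 0, 0, 0, 0, -0.03, 1], [0, 0, 0, 0, 0, -0.045, 1], [0, 0, 0, 0, 0, -0.06, 1], [0, 0, 0, 0, 0, -0.075, 1], [0, 0, 0, 0, 0, -0.09, 1], [0, 0, 0, 0, 0, -0.1, 1], [0, 0, 0, 0, 0, -0.1, 1]]])

```text
time_s: 8.63
position: [0.5754, 0.0361, 0.128]
tcp_rot: [[-0.717, 0.697, -0.0], [0.697, 0.717, -0.0], [0.0, -0.0, -1.0]]
force: [0.8, 0.4, 0.0]
opening: 0.202
grasp_force: 30.0
```

```bash
python3 -c "
from h import *
s=telemetry.read_state();R=s['tcp_rot'];print(s['position'],np.degrees(np.arctan2(R[1][0],R[0][0])),s['force'],s['moment'],s['opening']*87)"
```

```text
[0.5754 0.0361 0.128 ] 135.791888946842 [0.7604 0.4015 0.0406] [-0.0285  0.0702  0.0893] 17.553143587180305
```

Call:
carry_out(deltas=[[[0, 0, 0, 0, 0, -0.015, 1], [0, 0, 0, 0, 0, -0.03, 1], [0, 0, 0, 0, 0, -0.045, 1], [0, 0, 0, 0, 0, -0.06, 1], [0, 0, 0, 0, 0, -0.072, 1], [0, 0, 0, 0, 0, -0.081, 1], [0, 0, 0, 0, 0, -0.081, 1], [0, 0, 0, 0, 0, -0.081, 1], [0, 0, 0, 0, 0, -0.081, 1], [0, 0, 0, 0, 0, -0.081, 1]]])

```text
time_s: 9.47
position: [0.5754, 0.036, 0.128]
tcp_rot: [[-0.965, 0.262, -0.0], [0.262, 0.965, -0.0], [0.0, -0.0, -1.0]]
force: [-0.6, -0.3, 0.4]
opening: 0.208
grasp_force: 30.0
```

```bash
python3 -c "
from h import *
s=telemetry.read_state();R=s['tcp_rot'];print(s['position'],np.degrees(np.arctan2(R[1][0],R[0][0])),s['force'],s['moment'],s['opening']*87)
e=capture('scene')[:,:,::-1];d=capture('side')[:,:,::-1]
cv2.imwrite('pics/lid1.png',np.hstack([cv2.resize(x,(400,300),interpolation=cv2.INTER_CUBIC) for x in(e[140:230,280:400],d[145:235,260:380])]))"
```

```text
[0.5754 0.036  0.128 ] 164.81893914703738 [-0.6421 -0.2641  0.4   ] [-0.05    0.0211  0.0897] 18.095042250629646
```

View pics/lid1.png

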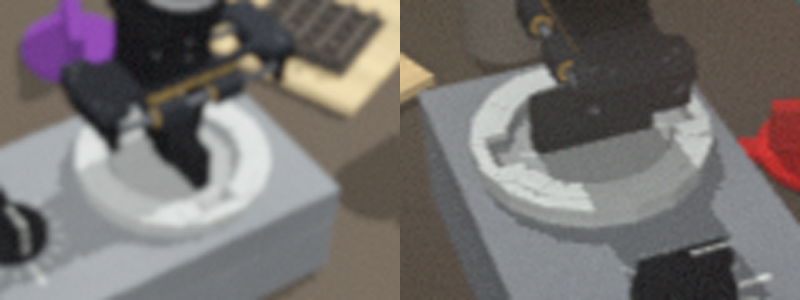

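The handle points at the notches in both views: scene crop (205,190), side crop (530–690,140). Next is the lift.

Call:
carry_out(deltas=[[[0, 0, -0.02, 0, 0, 0, 1], [0, 0, -0.04, 0, 0, 0, 1], [0, 0, -0.07, 0, 0, 0, 1], [0, 0, -0.1, 0, 0, 0, 1], [0, 0, -0.14, 0, 0, 0, 1], [0, 0, -0.18, 0, 0, 0, 1], [0, 0, -0.22, 0, 0, 0, 1], [0, 0, -0.27, 0, 0, 0, 1], [0, 0, -0.32, 0, 0, 0, 1], [0, 0, -0.36, 0, 0, 0, 1]]])

```text
time_s: 10.4
position: [0.5758, 0.0361, 0.1832]
tcp_rot: [[-0.965, 0.261, 0.001], [0.261, 0.965, -0.0], [-0.001, 0.0, -1.0]]
force: [0.9, 0.6, -3.9]
opening: 0.199
grasp_force: 30.0
```

Call:
carry_out(deltas=[[[0, 0, -0.06, 0, 0, 0, 1], [0, 0, -0.14, 0, 0, 0, 1], [0, -0.05, -0.22, 0, 0, 0, 1], [0, -0.15, -0.27, 0, 0, 0, 1], [0, -0.28, -0.3, 0, 0, 0, 1], [0, -0.42, -0.3, 0, 0, 0, 1], [0, -0.56, -0.3, 0, 0, 0, 1], [0, -0.7, -0.3, 0, 0, 0, 1], [0, -0.85, -0.3, 0, 0, 0, 1], [0, -1, -0.3, 0, 0, 0, 1]]])

```text
time_s: 11.23
position: [0.5359, -0.1102, 0.2279]
tcp_rot: [[-0.965, 0.261, 0.0], [0.261, 0.965, -0.001], [-0.001, -0.0, -1.0]]
force: [-0.2, -0.2, -2.7]
opening: 0.203
grasp_force: 30.0
```

Call:
carry_out(deltas=[[[0, -0.14, 0, 0, 0, 0, 1], [0, -0.26, 0, 0, 0, 0, 1], [0, -0.38, 0, 0, 0, 0, 1], [0, -0.5, 0, 0, 0, 0, 1], [0, -0.6, 0, 0, 0, 0, 1], [0, -0.7, 0, 0, 0, 0, 1], [0, -0.8, 0, 0, 0, 0, 1], [0, -0.88, 0, 0, 0, 0, 1], [0, -0.95, 0, 0, 0, 0, 1], [0, -1, 0, 0, 0, 0, 1]]])

```text
time_s: 12.07
position: [0.4969, -0.2549, 0.2274]
tcp_rot: [[-0.965, 0.262, 0.0], [0.262, 0.965, -0.001], [-0.0, -0.0, -1.0]]
force: [0.1, 0.2, -2.7]
opening: 0.203
grasp_force: 30.0
```

Call:
carry_out(deltas=[[[0.01, -0.1, 0, 0, 0, 0, 1], [0.02, -0.22, 0, 0, 0, 0, 1], [0.03, -0.36, 0, 0, 0, 0, 1], [0.03, -0.5, 0, 0, 0, 0, 1], [0.03, -0.64, 0, 0, 0, 0, 1], [0.03, -0.78, 0, 0, 0, 0, 1], [0.03, -0.9, 0, 0, 0, 0, 1], [0.03, -1, 0, 0, 0, 0, 1], [0.03, -1, 0, 0, 0, 0, 1], [0.03, -1, 0, 0, 0, 0, 1]]])

```text
time_s: 12.9
position: [0.4536, -0.3974, 0.2269]
tcp_rot: [[-0.965, 0.262, 0.0], [0.262, 0.965, 0.001], [0.0, 0.001, -1.0]]
force: [0.2, 0.7, -4.5]
opening: 0.203
grasp_force: 30.0
```

```bash
python3 -c "
from h import *
s=telemetry.read_state();print(s['position'],s['tcp_rot'],s['force'],s['time_s'])
e=capture('scene')[:,:,::-1];d=capture('side')[:,:,::-1]
cv2.imwrite('pics/brd.png',np.hstack([cv2.resize(e[180:380,100:350],(400,320)),cv2.resize(d[200:400,250:500],(400,320))]))"
```

```text
[ 0.4536 -0.3974  0.2269] [[-0.965   0.2621  0.    ]
 [ 0.2621  0.965   0.0012]
 [ 0.0003  0.0011 -1.    ]] [ 0.1653  0.691  -4.5202] 12.9
```

View pics/brd.png

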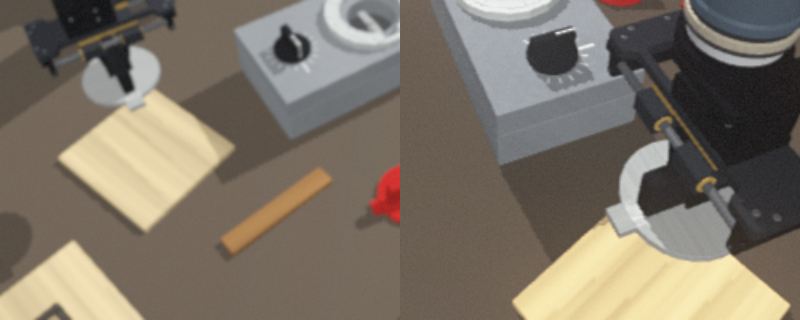

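The lid hangs level in the grip, over the empty board. Next I lower it.

Call:
carry_out(deltas=[[[0, 0, 0.1, 0, 0, 0, 1], [0, 0, 0.22, 0, 0, 0, 1], [0, 0, 0.36, 0, 0, 0, 1], [0, 0, 0.5, 0, 0, 0, 1], [0, 0, 0.64, 0, 0, 0, 1], [0, 0, 0.76, 0, 0, 0, 1], [0, 0, 0.86, 0, 0, 0, 1], [0, 0, 0.94, 0, 0, 0, 1], [0, 0, 1, 0, 0, 0, 1], [0, 0, 1, 0, 0, 0, 1]]])

```text
time_s: 13.83
position: [0.4534, -0.3956, 0.0754]
tcp_rot: [[-0.966, 0.26, -0.002], [0.26, 0.966, 0.003], [0.003, 0.002, -1.0]]
force: [-0.7, 0.5, -4.8]
opening: 0.202
grasp_force: 30.0
```

Call:
carry_out(deltas=[[[0, 0, 0.06, 0, 0, 0, 1], [0, 0, 0.12, 0, 0, 0, 1], [0, 0, 0.17, 0, 0, 0, 1], [0, 0, 0.21, 0, 0, 0, 1], [0, 0, 0.24, 0, 0, 0, 1], [0, 0, 0.26, 0, 0, 0, 1], [0, 0, 0.28, 0, 0, 0, 1], [0, 0, 0.29, 0, 0, 0, 1], [0, 0, 0.29, 0, 0, 0, 1], [0, 0, 0.29, 0, 0, 0, 1]]])

```text
time_s: 14.67
position: [0.4539, -0.3973, 0.0337]
tcp_rot: [[-0.965, 0.261, 0.0], [0.261, 0.965, -0.0], [-0.0, -0.0, -1.0]]
force: [0.6, -0.5, -3.6]
opening: 0.205
grasp_force: 30.0
```

Still carrying the full weight, so I lower it in 0.5 mm steps.

Call:
carry_out(deltas=[[[0, 0, 0.003, 0, 0, 0, 1], [0, 0, 0.006, 0, 0, 0, 1], [0, 0, 0.009, 0, 0, 0, 1], [0, 0, 0.012, 0, 0, 0, 1], [0, 0, 0.015, 0, 0, 0, 1], [0, 0, 0.018, 0, 0, 0, 1], [0, 0, 0.02, 0, 0, 0, 1], [0, 0, 0.02, 0, 0, 0, 1], [0, 0, 0.02, 0, 0, 0, 1], [0, 0, 0.02, 0, 0, 0, 1]]])

```text
time_s: 15.5
position: [0.4538, -0.3972, 0.0305]
tcp_rot: [[-0.965, 0.261, 0.0], [0.261, 0.965, -0.0], [-0.0, -0.0, -1.0]]
force: [0.2, -0.1, -4.6]
opening: 0.202
grasp_force: 30.0
```

Call:
carry_out(deltas=[[[0, 0, 0.002, 0, 0, 0, 1], [0, 0, 0.004, 0, 0, 0, 1], [0, 0, 0.006, 0, 0, 0, 1], [0, 0, 0.008, 0, 0, 0, 1], [0, 0, 0.01, 0, 0, 0, 1], [0, 0, 0.01, 0, 0, 0, 1], [0, 0, 0.01, 0, 0, 0, 1], [0, 0, 0.01, 0, 0, 0, 1], [0, 0, 0.01, 0, 0, 0, 1], [0, 0, 0.01, 0, 0, 0, 1]]])

```text
time_s: 16.33
position: [0.4539, -0.3972, 0.03]
tcp_rot: [[-0.965, 0.261, 0.0], [0.261, 0.965, -0.0], [-0.0, -0.0, -1.0]]
force: [-2.0, 2.5, 6.1]
opening: 0.204
grasp_force: 30.0
```

Contact: the force has gone to +6 N. I release and go straight up.

Call:
carry_out(deltas=[[[0, 0, 0, 0, 0, 0, -1], [0, 0, 0, 0, 0, 0, -1], [0, 0, 0, 0, 0, 0, -1], [0, 0, 0, 0, 0, 0, -1], [0, 0, 0, 0, 0, 0, -1], [0, 0, 0, 0, 0, 0, -1], [0, 0, 0, 0, 0, 0, -1], [0, 0, 0, 0, 0, 0, -1], [0, 0, 0, 0, 0, 0, -1], [0, 0, 0, 0, 0, 0, -1]]])

```text
time_s: 17.17
position: [0.4538, -0.3972, 0.029]
tcp_rot: [[-0.965, 0.261, 0.0], [0.261, 0.965, -0.0], [-0.0, -0.0, -1.0]]
force: [0.1, -0.9, -0.2]
opening: 0.879
grasp_force: 0.0
```

Call:
carry_out(deltas=[[[0, 0, -0.05, 0, 0, 0, -1], [0, 0, -0.15, 0, 0, 0, -1], [0, 0, -0.3, 0, 0, 0, -1], [0, 0, -0.5, 0, 0, 0, -1], [0, 0, -0.7, 0, 0, 0, -1], [0, 0, -0.85, 0, 0, 0, -1], [0, 0, -0.95, 0, 0, 0, -1], [0, 0, -1, 0, 0, 0, -1], [0, 0, -1, 0, 0, 0, -1], [0, 0, -1, 0, 0, 0, -1]]])

```text
time_s: 18.0
position: [0.4536, -0.3969, 0.179]
tcp_rot: [[-0.965, 0.261, -0.0], [0.261, 0.965, 0.0], [0.0, 0.0, -1.0]]
force: [-0.1, -0.2, -0.5]
opening: 1.004
grasp_force: 0.0
```

```bash
python3 -c "
from h import *
s=telemetry.read_state();print(s['position'],s['force'],s['time_s'])
e=capture('scene')[:,:,::-1];d=capture('side')[:,:,::-1]
cv2.imwrite('pics/end.png',np.hstack([cv2.resize(e[150:380,100:387],(400,320)),cv2.resize(d[150:400,230:542],(400,320))]))"
```

```text
[ 0.4536 -0.3969  0.179 ] [-0.0542 -0.1995 -0.4526] 18.0
```

View pics/end.png

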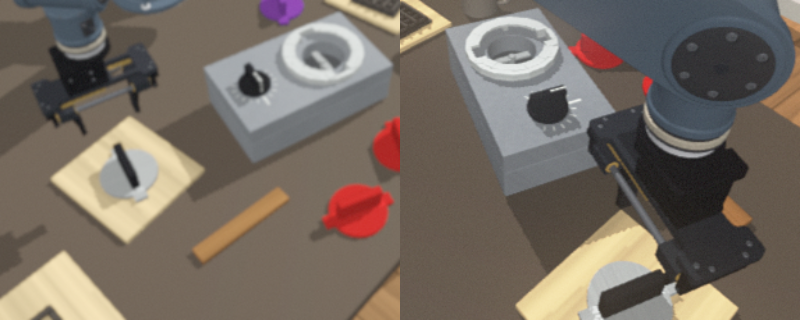

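The lid sits flat, handle up, in the middle of the board (scene crop (128,175)). The dial is still on its mark and the gripper is clear.

```bash
python3 -c "
from rig import job;print(job.hand_in())"
```

```text
the job is handed in; nothing more can be done
None
```

The job is handed in with no verdict returned: the dial is on the long mark, the lid was unlocked, lifted out and set handle up in the middle of the empty board, and the arm went nowhere near the tile, mug or slat.

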